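# Press a probe cap home with the bench locking pliers

## Robot

A 7-joint arm with a two-finger parallel gripper is mounted at the origin on the work surface. World frame = base frame: x ahead of the robot, y to its left, z up, the work surface at z = 0. Lengths are in mm, angles in rad, forces in N, time in s.
With the tool pointing down it reaches from about 425 to 1025 mm from the base axis. Payload 9.4 kg.
Tool frame: the origin (TCP) lies on the centre line of the jaws, within the pads' length; the fingertips stand 8 mm ahead of it and the grasp point (between the pads) lies 11 mm behind it; y points along the fingers, x is the direction in which the jaws open and shut, and the axes are right-handed (so a half turn about y gives the same grasp; the last joint's range is limited). The gripper opens to 93 mm and grips with 3 to 60 N. Pads are 15 mm wide; open, the fingers measure 128 mm over their backs; the gripper's body (75 mm by 188 mm) begins 65 mm behind the grasp point.
Start: joints at [-1.298, 0.599, -0.003, 1.599, 0.002, 0.943, -0.08], TCP at [248.469, 681.093, 226.618] pointing down, gripper open.
Joint ranges: [-2.57, 2.57], [-0.35, 1.97], [-1.29, 1.29], [0.11, 2.56], [-1.05, 4.19], [0.11, 1.86], [-2.63, 2.63]. Speed limits (rad/s): [2.22, 2.22, 3.01, 3.01, 3.14, 3.14, 3.14].

## Interface

Orientations are given as a rotation vector (axis times angle).
In Python, from bench import env gives the robot as it stands.
- The arm moves only by the tool arm_command, never from a script. Its argument "rows" is a list of rows, each a list of 4 numbers: the shift along the tool's x, y, z in units of 30 mm (1.0 is 30 mm), then the turn about the tool's y in units of 8 degrees (1.0 is 8 degrees). A call has 1 to 12 rows; each row shifts and turns the pose as measured when the row begins, along the tool's axes as they then stand; what a row does not reach is not made up. A row lasts 1/10 s, in which the tool goes at most 50 mm and 8.59 degrees, less where a joint would pass 70% of its speed; a pose out of reach is approached as far as the arm can. A call is refused whole if a number of a shift passes 1 or a number of a turn 1, either way. A call with a gripper value outside its range is refused whole. "fingers" is the finger opening in mm, from 0 to 93, set as the call begins (left out, the last holds). The fingers move at their own pace and stop on an object; "force" is the grip in N (left out, the last holds). Time passes only in rows, so rows that do not move let the fingers close. It gives the time, the measured TCP pose, the force and the opening at its end, in the units of the state.
- env.read_state(): the state, without advancing time (a new reading comes with each control period).
- env.get_image(name): name is "side" or "top"; returns a dict with "img" (384x512x3 uint8, blue, green, red), "K" (3x3 intrinsics, pixels), "D" ([k1, k2, p1, p2, k3] as OpenCV has them; the pictures are not rectified), "R" (3x3) and "t" (3): a world point X has camera coordinates R X + t. Camera axes: x right, y down, z forward; pixel columns grow to the right and rows downward; lengths in mm; the calibration is good to about 2 mm. A picture is of the moment at which its call begins. There is no depth.
- env.sign_off(): hands the job in, once; it reports no verdict.
The state is a dict: "time": time; "joint_pos": joint angles; "qvel": joint speeds; "joint_efforts": joint torques, N m; "tcp_pos": TCP position; "orientation": TCP orientation; "contact_force": force on the tool from outside, world axes, zero at the start; "ft_torque": the same for the moment, N m; "gripper_width": finger opening in mm.
Only numpy, scipy, OpenCV 4.12 (cv2) and the standard library are available. Lean on these libraries where they do the work, as an engineer would, in place of code of your own. Each camera call takes 0.05 s, during which the arm holds its last target.

## Task

Press the cap that stands proud fully down onto its probe housing with the bench-mounted locking pliers: push the raised upper handle down slowly and gently, easing off as its resistance fades and never driving it hard against its stop, until it goes over centre and stays locked down by itself with your hand off it. Then pull the ball at the end of the release lever upwards, without prying at the handle, so that the pliers let go and spring fully open, and leave the other things on the bench where they are.

Things in the scene. Friction and masses are not known exactly. Their poses are not given: they have to be found in the camera images.
- stand: fixed part of bench-mounted locking pliers: dark steel base plate (300 x 90 x 10 mm) with lower handle and lower jaw. Origin on the table; x points along the pliers from the handles to the jaws, z up. The base reaches from x = -110 to +190 mm; the lower handle ends at x = -62 mm, its top at z = 66 mm.
- handle (a joint): upper handle, hinged at handle_pin about the stand's y, rad: 0 = sprung open (sloping 0.42 rad up to its free end), 0.42 = level on a rigid stop. Pushed slowly it resists by up to 24 N at press_spot (damped: more if fast), most half-way, then less; past dead centre (about 0.395) it pulls itself onto the stop and stays locked. Near the end creep and stop when the push fades: against the stop force builds at once; over 35 N harms it.
- handle_pin (a point): hinge pin of the upper handle, at stand x = 85 mm, z = 92 mm; the axis is the stand's y.
- press_spot (a point): spot for pressing, on top of the black sleeve of the upper handle, on its middle line, 20 mm before its free end; 115 mm from the handle pin along the handle and 10 mm above the pin's line. About 148 mm over the table when open, 102 mm when locked. It sweeps an arc about the pin.
- sleeve: black grip sleeve (100 x 28 x 6 mm) on top of the upper handle, fixed to it. Origin at the handle pin, x along the handle; the sleeve lies 36 to 136 mm behind the pin.
- lever (a joint): release lever, hinged under the rear of the upper handle at lever_pin, rad: 0 = at rest (sprung back), grows to 0.42 as its ball is pulled up. With the handle locked its nose meets the lower handle at about 0.15, then lifts the handle off its lock, which lets go at about 0.15 to 0.3. Takes 1 to 5 N at the ball.
- lever_ball (a point): centre of the release lever's black ball end, 16 mm across, on a thin steel stem, free behind the handle's end: 62 mm behind lever_pin, 167 mm from handle_pin. 87 mm over the table when locked, 156 mm when open; only the base plate is below. When the lock lets go it swings up about handle_pin to the open height (pushing about 10 N if held).
- lever_pin (a point): hinge pin of the release lever, in the upper handle, 105 mm behind the handle pin and 6 mm below its line.
- cap (a joint): aluminium cap (30 x 26 x 8 mm) on the grey probe housing in the nest on the lower jaw, m: 0 = fully home, grows upward; it starts 4 to 7 mm proud and stays where it is pushed (10 N friction). The upper jaw presses it home as the handle goes down.
- cap_top (a point): centre of the cap's top face; at stand x = 158 mm, z = 84 mm when home.
- driver: screwdriver, 160 mm, lying beside the pliers; bystander. Origin at its underside's middle.
- spanner: steel wrench, 130 mm, lying on the other side of the pliers; bystander.
- spare_a: spare grey probe housing 28 x 24 x 18 mm beside the jaws; bystander.
- spare_b: a second spare housing on the jaws' other side; bystander.
- tape: black ring of tape, 84 mm across, 19 mm high; bystander.
- flux_jar: amber jar with black lid, 52 mm across, 60 mm high; bystander.
- meter: black hand multimeter 150 x 78 x 34 mm; bystander.

How it is judged (in metres and radians):
On the way, in this order (a step that is already met when the one before it is completed fails the run):
1. the upper handle is locked down over centre by itself, with the cap home, while the robot does not touch the handle's sleeve (value of joint handle above 0.405 rad and contact force between the fingers and sleeve below 0.5 N and contact force between the fingers and lever below 0.5 N and value of joint cap below 0.0015 m), for 0.3 s.
2. the release lever is pulled up (over 0.12 rad) while the handle is still locked down (value of joint lever above 0.12 rad and value of joint handle above 0.38 rad).
At the end, for the whole second after the job is handed in: The cap is home (within 1.5 mm), the upper handle has sprung fully open again (within 0.06 rad) and is at rest, and the release lever is back at rest (within 0.06 rad) (value of joint each of handle, lever below 0.06 rad and value of joint cap below 0.0015 m and not (velocity of joint handle above 0.05 rad/s) and not (velocity of joint handle below -0.05 rad/s)); the robot touches nothing.
It fails at once if the upper handle's sleeve is pressed with more than 35 N (contact force between any of the fingers, the arm and sleeve above 35 N).
It fails at once if a bystander is moved by more than 30 mm (distance of any of driver, spanner, spare_a, spare_b, tape, flux_jar, meter from where it was at the start of the episode above 0.03 m).
It also fails if it takes over 56 s, if anything falls off the work surface, if the arm or the gripper's body presses on something with over 40 N, if the wrist force passes 120 N, or if a joint passes its speed limit or range.

## Working session

There is one attempt and no reset: what is moved stays moved. The work goes in short steps, Python scripts to look and compute and a tool call to move; the robot and the scene stay as the last step left them, time stands still between calls to the robot, and variables do not carry over. Pictures are saved under pics/ and viewed, and the job is handed in when it is done.

Besides the shell and the picture viewer there is one more tool, called in YAML: its name, and indented under it one key for each argument. arm_command: Moves the arm, as the interface text tells. Its arguments: {"type":"object","properties":{"rows":{"type":"array","items":{"type":"array","items":{"type":"number"}}},"fingers":{"type":"number"},"force":{"type":"number"}},"required":["rows"]}

```bash
mkdir -p pics; ls; python3 - <<'E'
from bench import env
import cv2
s=env.read_state();print(s)
for n in("side","top"):
    d=env.get_image(n);cv2.imwrite(f"pics/{n}0.png",d["img"]);print(n,d["K"],d["D"],d["R"],d["t"])
E
```

```text
pics
{'time': 0.0, 'joint_pos': array([-1.29766516,  0.60010349, -0.00250352,  1.60011844,  0.00181373,
        0.94291574, -0.07979429]), 'qvel': array([ 1.72024845e-03, -6.19552847e-04, -8.94773546e-06,  1.10739265e-03,
        1.22759158e-03,  4.97631109e-04,  5.30799795e-04]), 'joint_efforts': array([-5.43689421e-04, -7.65057921e+01,  1.49740957e+00, -2.52369797e+01,
       -5.22716506e-02,  1.68150163e-02,  1.68650836e-04]), 'tcp_pos': array([248.36609393, 680.62507736, 225.78026165]), 'orientation': array([-1.35566795, -0.94696829,  0.9488802 ]), 'contact_force': array([-0.41588805,  0.41697871,  0.33761176]), 'ft_torque': array([ 0.00898573, -0.02965065,  0.01491663]), 'gripper_width': 92.84784375881367}
side [[477.75450597   0.         254.45268442]
 [  0.         477.75450597 190.22451879]
 [  0.           0.           1.        ]] [-0.17259068  0.          0.          0.          0.        ] [[-0.82159184 -0.57006179  0.00404884]
 [-0.31034468  0.44129881 -0.84198666]
 [ 0.47819768 -0.69302591 -0.53948315]] [ 444.38765364  259.85218336 1471.36926688]
top [[490.33498741   0.         263.00121473]
 [  0.         490.33498741 191.41936253]
 [  0.           0.           1.        ]] [0.07149978 0.         0.         0.         0.        ] [[ 0.01153242 -0.99990556  0.00747537]
 [-0.9974999  -0.01202529 -0.0696372 ]
 [ 0.06972052 -0.0066536  -0.99754437]] [  -7.55186784  565.48686339 1581.00285153]
```

View pics/side0.png

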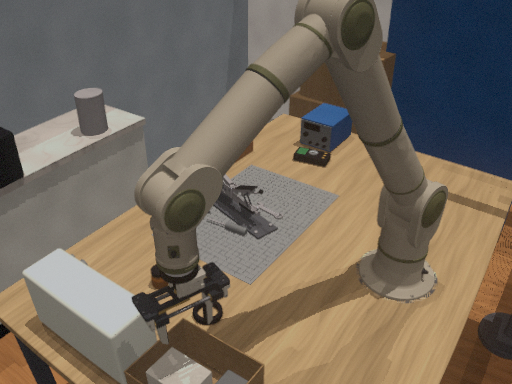

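View pics/top0.png

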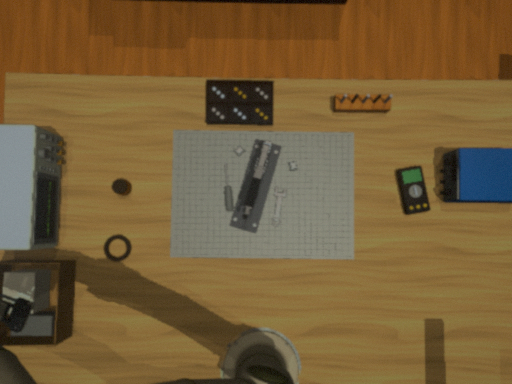

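```bash
python3 - <<'E'
import cv2
from scipy.spatial.transform import Rotation as R
print(R.from_rotvec([-1.35566795, -0.94696829,  0.9488802 ]).as_matrix().round(3))
im=cv2.imread('pics/top0.png');cv2.imwrite('pics/top0z.png',cv2.resize(im[100:300,130:400],None,fx=2.9,fy=2.9,interpolation=cv2.INTER_CUBIC))
im=cv2.imread('pics/side0.png');cv2.imwrite('pics/side0z.png',cv2.resize(im[120:320,130:400],None,fx=2.9,fy=2.9,interpolation=cv2.INTER_CUBIC))
E
```

```text
[[ 0.343 -0.    -0.939]
 [ 0.939 -0.002  0.343]
 [-0.002 -1.    -0.   ]]
```

View zooms.

View pics/top0z.png

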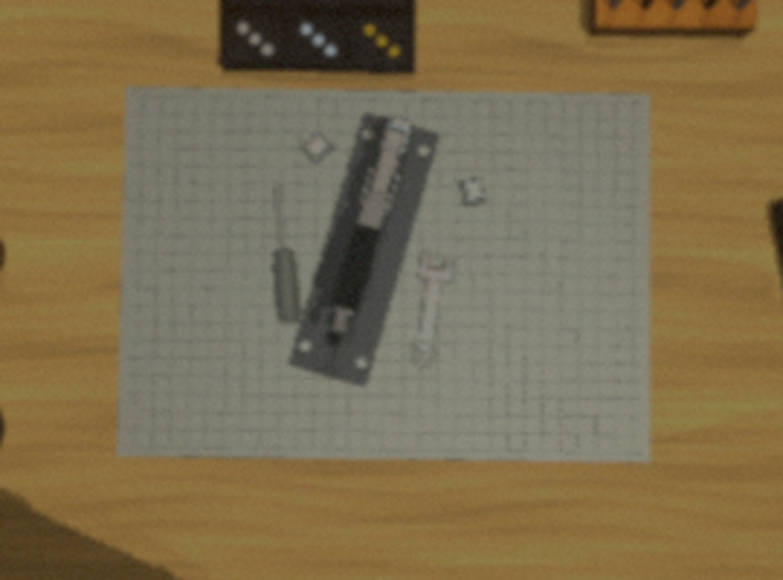

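View pics/side0z.png

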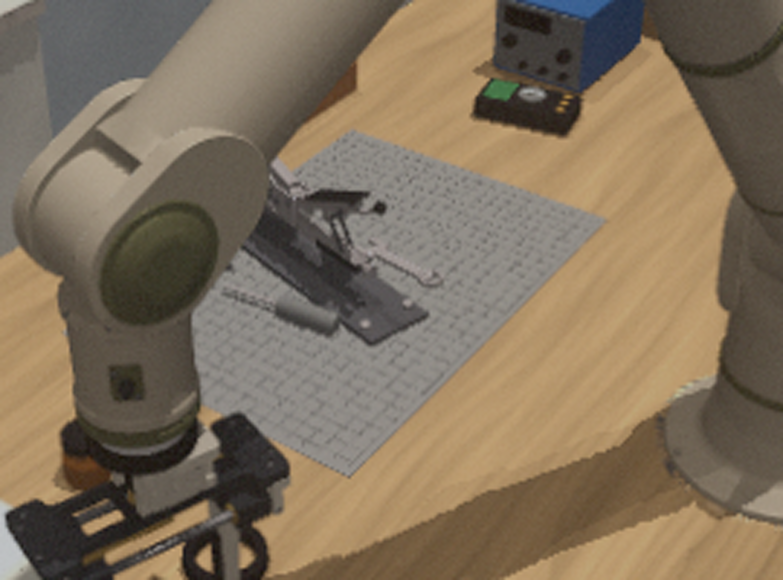

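```bash
cat > h.py <<'E'
import numpy as np, cv2
from bench import env
def ray(d,p):
    u=cv2.undistortPoints(np.array([[p]],float),d["K"],np.array(d["D"]))[0,0]
    v=d["R"].T@np.array([u[0],u[1],1]); c=-d["R"].T@d["t"]; return c,v
def plane(d,p,z):
    c,v=ray(d,p); return c+v*(z-c[2])/v[2]
def proj(d,X):
    return cv2.projectPoints(np.array(X,float).reshape(-1,1,3),cv2.Rodrigues(d["R"])[0],d["t"],d["K"],np.array(d["D"]))[0][:,0]
def tri(d1,p1,d2,p2):
    c1,v1=ray(d1,p1);c2,v2=ray(d2,p2)
    s=np.linalg.lstsq(np.c_[v1,-v2],c2-c1,rcond=None)[0]
    a,b=c1+s[0]*v1,c2+s[1]*v2; return (a+b)/2,np.linalg.norm(a-b)
E
python3 - <<'E'
from h import *
d=env.get_image("top");im=d["img"]
g=cv2.GaussianBlur(im,(3,3),0).max(2)
roi=np.zeros_like(g);roi[135:235,228:285]=1
m=((g<105)&(roi>0)).astype(np.uint8)
print([int(g[y,x]) for x,y in[(245,215),(270,220),(240,180),(262,222)]])
m=cv2.morphologyEx(m,cv2.MORPH_CLOSE,np.ones((7,7)))
m=cv2.morphologyEx(m,cv2.MORPH_OPEN,np.ones((7,7)))
cs,_=cv2.findContours(m,cv2.RETR_EXTERNAL,cv2.CHAIN_APPROX_NONE)
c=max(cs,key=cv2.contourArea)
P=np.array([plane(d,p[0],10)[:2] for p in c],np.float32)
r=cv2.minAreaRect(P);print(r,cv2.boxPoints(r))
v=im.copy();cv2.drawContours(v,[c],-1,(0,0,255),1)
cv2.imwrite('pics/mask.png',cv2.resize(v[120:250,180:320],None,fx=4,fy=4))
for n,p in dict(sleeve_front=(259,178),ball=(245.3,216.5)).items(): print(n)
E
```

```text
[45, 127, 123, 132]
((590.98779296875, 40.90643310546875), (126.67385864257812, 303.87091064453125), 73.96390533447266) [[427.4681    22.005161]
 [719.5147   -61.93701 ]
 [754.50745   59.807705]
 [462.46088  143.74988 ]]
sleeve_front
ball
```

View pics/mask.png

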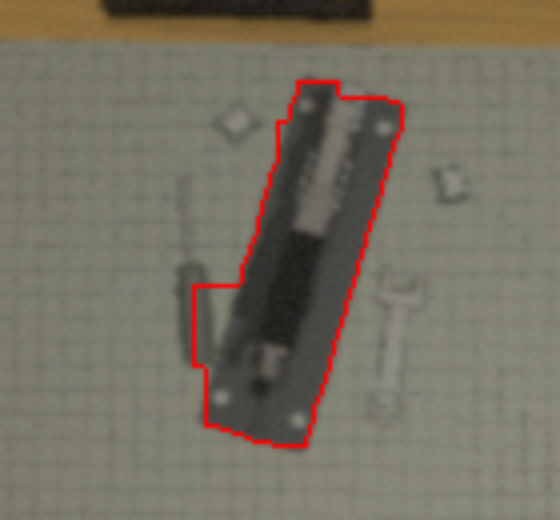

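```bash
python3 - <<'E'
from h import *
d=env.get_image("top");im=d["img"]
g=cv2.GaussianBlur(im,(3,3),0).max(2)
roi=np.zeros_like(g);roi[135:235,228:285]=1
for th in(85,95,105):
    m=((g<th)&(roi>0)).astype(np.uint8)
    # cut out driver: left of line
    yy,xx=np.mgrid[:384,:512]
    m[(xx<236)&(yy<210)]=0
    m=cv2.morphologyEx(m,cv2.MORPH_OPEN,np.ones((3,3)))
    cs,_=cv2.findContours(m,cv2.RETR_EXTERNAL,cv2.CHAIN_APPROX_NONE)
    c=max(cs,key=cv2.contourArea)
    P=np.array([plane(d,p[0],10)[:2] for p in c],np.float32)
    r=cv2.minAreaRect(P);print(th,r)
v=im.copy();cv2.drawContours(v,[c],-1,(0,0,255),1)
cv2.imwrite('pics/mask2.png',cv2.resize(v[130:240,200:310],None,fx=5,fy=5))
cv2.imwrite('pics/plain2.png',cv2.resize(im[130:240,200:310],None,fx=5,fy=5,interpolation=cv2.INTER_CUBIC))
s=env.get_image("side")["img"]
cv2.imwrite('pics/sidez2.png',cv2.resize(s[165:245,200:310],None,fx=7,fy=7,interpolation=cv2.INTER_CUBIC))
E
```

```text
85 ((586.1474609375, 25.936874389648438), (87.67657470703125, 296.6156921386719), 73.97117614746094)
95 ((587.1574096679688, 25.36773681640625), (90.9145736694336, 300.7418212890625), 73.96549224853516)
105 ((586.4385375976562, 25.003990173339844), (94.05098724365234, 303.942626953125), 74.18030548095703)
```

View pics/mask2.png

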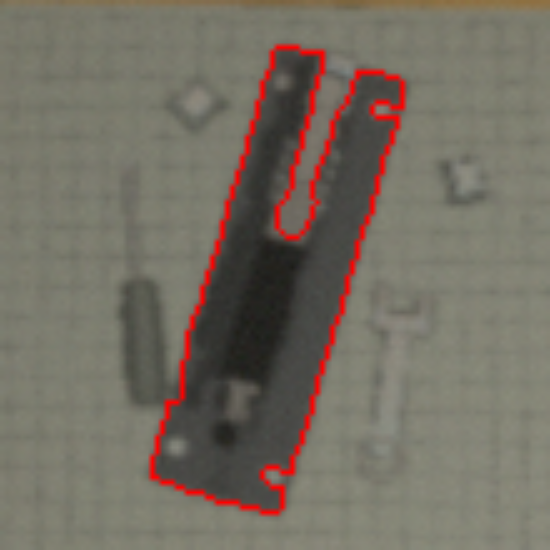

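View pics/plain2.png

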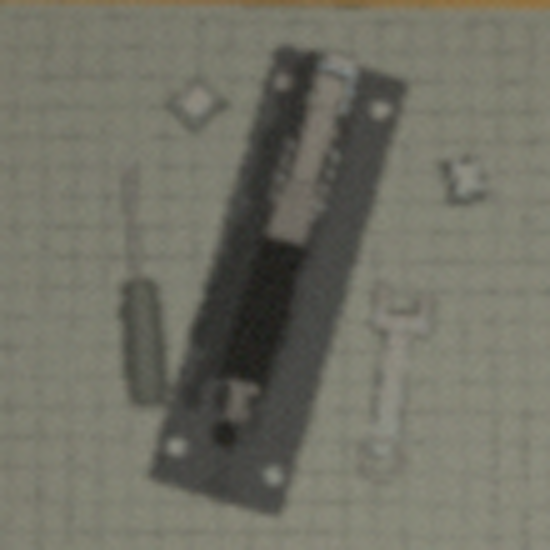

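View pics/sidez2.png

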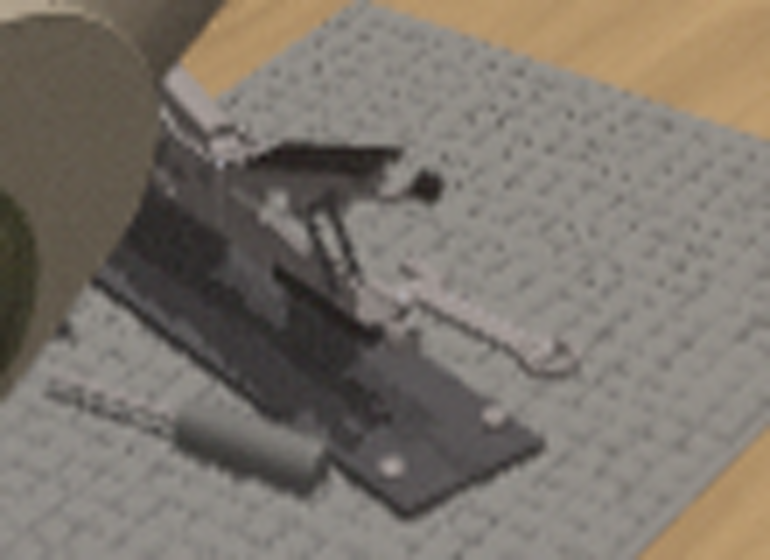

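```bash
python3 - <<'E'
from h import *
t=env.get_image("top");s=env.get_image("side")
X,e=tri(t,(200+224/5,130+434/5),s,(200+427/7,165+187/7));print("ball",X,e)
a=np.radians(-16.0);ax=np.array([np.cos(a),np.sin(a)]);ay=np.array([-ax[1],ax[0]])
o=np.array([587,25.3])-40*ax;print("o",o)
print("ball stand",(X[:2]-o)@ax,(X[:2]-o)@ay,X[2])
w=lambda x,y,z:np.r_[o+x*ax+y*ay,z]
for n,q in dict(press=(-16,0,148),lock=(-30,0,102),ballO=(-70,0,156),ballL=(-82,0,87)).items():
    print(n,w(*q),proj(t,w(*q)),proj(s,w(*q)))
# sleeve centreline at open: mask very dark
g=t["img"].max(2)
m=((g<50)).astype(np.uint8);m[:, :235]=0;m[:,270:]=0;m[:175]=0;m[:208][:0]=0;m[208:]=0
P=np.argwhere(m)[:,::-1].astype(float);c=P.mean(0)
Q=np.array([plane(t,p,135)[:2] for p in P]);print("sleeve",len(P),(Q.mean(0)-o)@ax,(Q.mean(0)-o)@ay,cv2.minAreaRect(Q.astype(np.float32)))
E
```

```text
ball [479.23474969  53.00875753 153.94324334] 1.214633301011243
o [548.54953216  36.32549423]
ball stand -71.22817593247429 -3.0687613928704685 153.94324333755122
press [533.16934503  40.73569193 148.        ] [[249.31715389 199.04184683]] [[249.64574425 186.60762991]]
lock [519.71168128  44.59461491 102.        ] [[248.31199784 204.18254562]] [[252.22718926 199.68539882]]
ballO [481.26121345  55.62010914 156.        ] [[244.01845297 216.26878893]] [[259.87285928 191.34125785]]
ballL [469.7260731   58.92775741  87.        ] [[243.59161734 220.39178713]] [[261.94354459 210.07014077]]
sleeve 324 7.568313454139743 1.9047224406950096 ((559.1061401367188, 39.067996978759766), (45.52779769897461, 92.74291229248047), 76.70075988769531)
```

arm_command:
  rows:
    - [0, 0, 0, -0.5]
    - [-1, 0, -0.84, 0]
    - [-1, 0, -0.84, 0]
    - [-1, 0, -0.84, 0]
    - [-1, 0, -0.84, 0]
    - [-1, 0, -0.84, 0]
    - [-1, 0, -0.84, 0]
    - [-1, 0, -0.84, 0]
    - [-1, 0, -0.84, 0]
    - [-1, 0, -0.84, 0]
    - [-1, 0, -0.84, 0]
    - [-1, 0, -0.84, 0]
  fingers: 0
  force: 20

```text
time: 1.55
tcp_pos: [427.9, 279.8, 225.1]
orientation: [-1.32, -1.012, 1.007]
contact_force: [0.8, 0.3, -0.1]
gripper_width: 2.7
```

```bash
cat >> h.py <<'E'
from scipy.spatial.transform import Rotation
a=np.radians(-16.0);ax=np.array([np.cos(a),np.sin(a)]);ay=np.array([-ax[1],ax[0]]);o=np.array([548.5,36.3])
def to(x,y,z):
    s=env.read_state();R=Rotation.from_rotvec(s["orientation"]).as_matrix()
    X=np.r_[o+x*ax+y*ay,z]; d=R.T@(X-s["tcp_pos"])
    print("t",s["time"],"units",(d/30).round(2),"yaw err deg",np.degrees(np.arctan2(R[1,0],R[0,0])-np.arctan2(ay[1],ay[0])).round(2),"stand",((s["tcp_pos"][:2]-o)@ax).round(1),((s["tcp_pos"][:2]-o)@ay).round(1),s["tcp_pos"][2].round(1),"F",s["contact_force"].round(1))
E
python3 -c "
from h import *
to(-16,0,186)"
```

```text
t 1.55 units [-6.77  1.27 -5.49] yaw err deg 0.7 stand -183.0 200.8 225.1 F [ 0.8  0.3 -0.1]
```

arm_command:
  rows:
    - [-0.96, 0, -0.78, -0.08]
    - [-0.96, 0, -0.78, 0]
    - [-0.96, 0, -0.78, 0]
    - [-0.96, 0, -0.78, 0]
    - [-0.96, 0, -0.78, 0]
    - [-0.96, 0.4, -0.78, 0]
    - [-0.96, 0.4, -0.78, 0]
    - [0, 0, 0, 0]
    - [0, 0, 0, 0]

```text
time: 2.45
tcp_pos: [541.4, 27.1, 201.8]
orientation: [-1.323, -1.02, 1.006]
contact_force: [-0.5, 1.1, -1.0]
gripper_width: 0.6
```

```bash
python3 -c "
from h import *
to(-16,0,171)
for n in('side','top'):
    d=env.get_image(n);cv2.imwrite(f'pics/{n}1.png',cv2.resize(d['img'][100:290,160:360],None,fx=3.5,fy=3.0,interpolation=cv2.INTER_CUBIC))"
```

```text
t 2.45 units [0.36 1.03 0.39] yaw err deg 0.88 stand -4.3 -10.8 201.8 F [-0.5  1.1 -1. ]
```

View pics/side1.png

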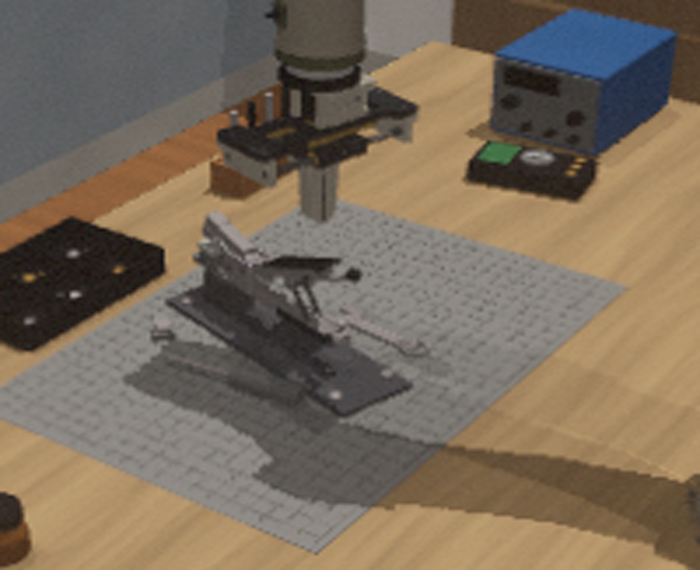

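View pics/top1.png

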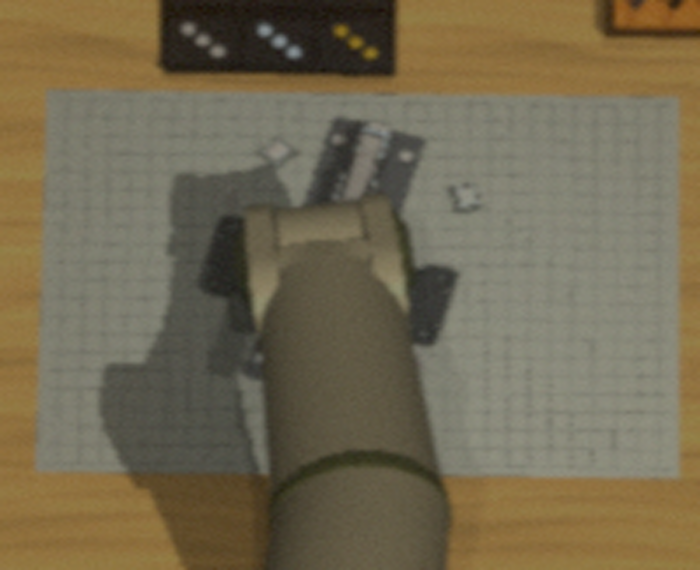

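arm_command:
  rows:
    - [0.36, 0.5, 0.39, 0.1]
    - [0, 0, 0, 0]
    - [0, 0, 0, 0]
    - [0, 0, 0, 0]

```text
time: 2.95
tcp_pos: [532.8, 45.6, 188.9]
orientation: [-1.326, -1.018, 0.999]
contact_force: [-0.7, 0.5, 0.1]
gripper_width: 0.2
```

```bash
python3 -c "
from h import *
to(-16,0,163)"
```

```text
t 2.95 units [-0.16  0.86 -0.05] yaw err deg 0.57 stand -17.7 4.6 188.9 F [-0.7  0.5  0.1]
```

arm_command:
  rows:
    - [-0.14, 0.3, 0, 0]
    - [0, 0.3, 0, 0]
    - [0, 0.2, 0, 0]
    - [0, 0, 0, 0]
    - [0, 0, 0, 0]

```text
time: 3.45
tcp_pos: [532.7, 40.7, 163.4]
orientation: [-1.327, -1.019, 0.998]
contact_force: [0.1, -0.1, 0.3]
gripper_width: 0.2
```

```bash
python3 -c "
from h import *
to(-16,0,156)"
```

```text
t 3.45 units [ 0.    0.25 -0.01] yaw err deg 0.56 stand -16.4 -0.2 163.4 F [ 0.1 -0.1  0.3]
```

arm_command:
  rows:
    - [0, 0.08, 0, 0]
    - [0, 0.08, 0, 0]
    - [0, 0.05, 0, 0]
    - [0, 0.05, 0, 0]
    - [0, 0.05, 0.0, 0]
    - [0, 0.05, 0.01, 0]

```text
time: 4.05
tcp_pos: [531.9, 41.0, 155.3]
orientation: [-1.327, -1.019, 0.997]
contact_force: [-2.2, -0.1, 11.6]
gripper_width: 0.6
```

arm_command:
  rows:
    - [0, 0.05, 0.01, 0]
    - [0, 0.05, 0.01, 0]
    - [0, 0.05, 0.01, 0]
    - [0, 0.05, 0.01, 0]

```text
time: 4.45
tcp_pos: [530.9, 41.3, 153.2]
orientation: [-1.328, -1.021, 0.995]
contact_force: [-3.1, -0.2, 14.4]
gripper_width: 0.6
```

arm_command:
  rows:
    - [0, 0.08, 0.04, 0]
    - [0, 0.08, 0.04, 0]
    - [0, 0.08, 0.04, 0]
    - [0, 0.08, 0.04, 0]
    - [0, 0.08, 0.04, 0]
    - [0, 0.08, 0.04, 0]

```text
time: 5.05
tcp_pos: [527.9, 42.1, 146.5]
orientation: [-1.335, -1.029, 0.987]
contact_force: [-3.5, -2.0, 16.9]
gripper_width: 0.6
```

```bash
python3 -c "
from h import *
to(-30,0,110)"
```

```text
t 5.05 units [-0.01  1.21  0.31] yaw err deg 0.41 stand -21.4 -0.1 146.5 F [-3.5 -2.  16.9]
```

arm_command:
  rows:
    - [0, 0.08, 0.02, 0]
    - [0, 0.08, 0.02, 0]
    - [0, 0.08, 0.02, 0]
    - [0, 0.08, 0.02, 0]
    - [0, 0.08, 0.02, 0]
    - [0, 0.08, 0.02, 0]

```text
time: 5.65
tcp_pos: [525.4, 42.8, 139.6]
orientation: [-1.339, -1.033, 0.981]
contact_force: [-4.7, -1.1, 16.6]
gripper_width: 0.1
```

arm_command:
  rows:
    - [0, 0.08, 0.02, 0]
    - [0, 0.08, 0.02, 0]
    - [0, 0.08, 0.02, 0]
    - [0, 0.08, 0.02, 0]
    - [0, 0.08, 0.02, 0]

```text
time: 6.15
tcp_pos: [523.7, 43.2, 134.0]
orientation: [-1.342, -1.037, 0.976]
contact_force: [-3.5, -0.3, 17.4]
gripper_width: 0.4
```

arm_command:
  rows:
    - [0, 0.08, 0.01, 0]
    - [0, 0.08, 0.01, 0]
    - [0, 0.08, 0.01, 0]
    - [0, 0.08, 0.01, 0]
    - [0, 0.08, 0.01, 0]

```text
time: 6.65
tcp_pos: [522.0, 43.7, 127.1]
orientation: [-1.343, -1.039, 0.974]
contact_force: [-3.6, -0.3, 13.0]
gripper_width: 0.2
```

```bash
python3 -c "
from h import *
to(-30,0,110)
print(Rotation.from_rotvec(env.read_state()['orientation']).as_matrix().round(3))"
```

```text
t 6.65 units [-0.    0.57  0.1 ] yaw err deg 0.27 stand -27.5 -0.2 127.1 F [-3.6 -0.3 13. ]
[[ 0.271  0.041 -0.962]
 [ 0.962  0.011  0.272]
 [ 0.021 -0.999 -0.037]]
```

Force is fading; slow down.

arm_command:
  rows:
    - [0, 0.06, 0.01, 0]
    - [0, 0.06, 0.01, 0]
    - [0, 0.06, 0.01, 0]
    - [0, 0.05, 0.01, 0]

```text
time: 7.05
tcp_pos: [521.1, 43.9, 123.0]
orientation: [-1.345, -1.041, 0.972]
contact_force: [-1.7, -0.5, 8.2]
gripper_width: 0.5
```

arm_command:
  rows:
    - [0, 0.05, 0.0, 0]
    - [0, 0.05, 0.0, 0]
    - [0, 0.04, 0.0, 0]

```text
time: 7.35
tcp_pos: [520.6, 44.0, 120.0]
orientation: [-1.344, -1.041, 0.972]
contact_force: [-2.3, -0.3, 6.7]
gripper_width: 0.6
```

arm_command:
  rows:
    - [0, 0.04, 0.0, 0]
    - [0, 0.04, 0.0, 0]
    - [0, 0.04, 0.0, 0]

```text
time: 7.65
tcp_pos: [520.2, 44.1, 117.0]
orientation: [-1.344, -1.041, 0.972]
contact_force: [-1.3, 0.5, 2.6]
gripper_width: 0.2
```

arm_command:
  rows:
    - [0, 0.04, 0.0, 0]
    - [0, 0.04, 0.0, 0]

```text
time: 7.85
tcp_pos: [520.0, 44.2, 114.4]
orientation: [-1.344, -1.041, 0.973]
contact_force: [-0.5, 0.6, 1.9]
gripper_width: 0.5
```

arm_command:
  rows:
    - [0, 0.03, 0.0, 0]
    - [0, 0.02, 0, 0]

```text
time: 8.05
tcp_pos: [520.7, 44.3, 112.5]
orientation: [-1.344, -1.041, 0.972]
contact_force: [0.0, -0.2, 0.9]
gripper_width: 0.4
```

arm_command:
  rows:
    - [0, 0.02, 0, 0]

```text
time: 8.15
tcp_pos: [520.9, 44.3, 111.8]
orientation: [-1.344, -1.041, 0.972]
contact_force: [-0.1, 0.7, -0.9]
gripper_width: 0.4
```

```bash
python3 -c "
from h import *
d=env.get_image('side');cv2.imwrite('pics/side2.png',cv2.resize(d['img'][160:245,200:310],None,fx=7,fy=7,interpolation=cv2.INTER_CUBIC))
print(proj(d,[np.r_[o-82*ax,87],np.r_[o-30*ax,102]]), env.read_state()['contact_force'])"
```

```text
[[261.95997218 210.07143451]
 [252.24332817 199.68663901]] [ 0.25250513  0.0197962  -0.17211248]
```

View pics/side2.png

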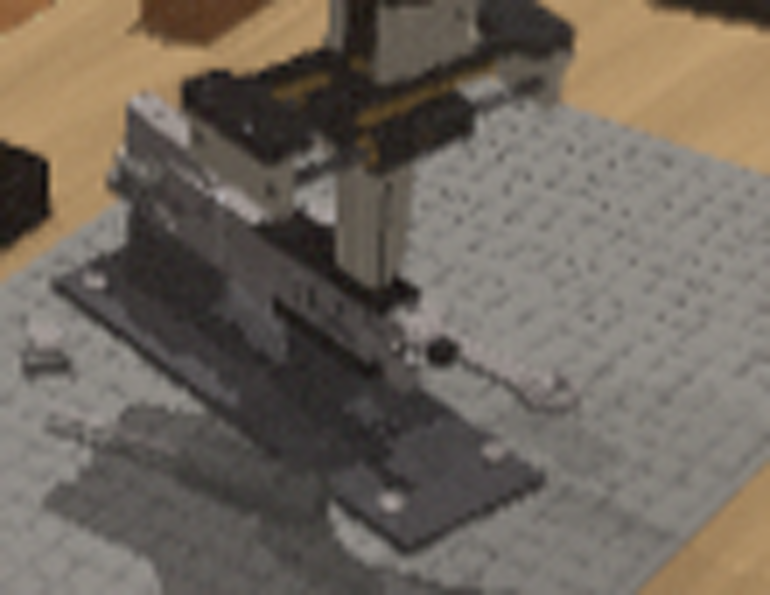

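arm_command:
  rows:
    - [0, -0.3, 0, 0]
    - [0, -0.4, 0, 0]
    - [0, -0.4, 0, 0]
    - [0, 0, 0, 0]
    - [0, 0, 0, 0]
    - [0, 0, 0, 0]
    - [0, 0, 0, 0]
  fingers: 46

```text
time: 8.9
tcp_pos: [519.8, 43.9, 148.6]
orientation: [-1.345, -1.043, 0.971]
contact_force: [-0.1, -0.8, -1.2]
gripper_width: 45.8
```

```bash
python3 -c "
from h import *
to(-82,-1,130)
print(Rotation.from_rotvec(env.read_state()['orientation']).as_matrix().round(3))
t=env.get_image('top');d=env.get_image('side');cv2.imwrite('pics/side3.png',cv2.resize(d['img'][160:245,200:310],None,fx=7,fy=7,interpolation=cv2.INTER_CUBIC))
"
```

```text
t 8.9 units [-0.02  0.55  1.77] yaw err deg 0.26 stand -29.7 -0.6 148.6 F [-0.1 -0.8 -1.2]
[[ 0.271  0.045 -0.961]
 [ 0.962  0.012  0.272]
 [ 0.024 -0.999 -0.041]]
```

View pics/side3.png

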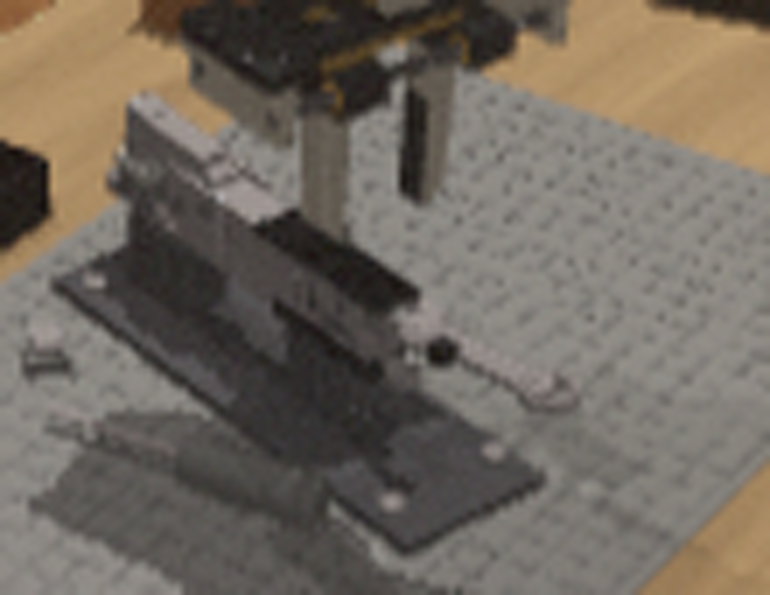

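```bash
python3 -c "
from h import *
d=env.get_image('side');X=plane(d,(263.1,210.2),87)[:2]-o;print(X@ax,X@ay)
to(-82,-2,125)
"
```

```text
-84.98987183772418 -2.5009707413522366
t 9.05 units [-0.05  0.71  1.77] yaw err deg 0.27 stand -29.7 -0.7 148.4 F [0.4 0.7 0.2]
```

arm_command:
  rows:
    - [0, 0, 0.5, 0]
    - [0, 0, 0.5, 0]
    - [-0.02, 0, 0.5, 0]
    - [-0.02, 0.2, 0.2, 0]
    - [0, 0.3, 0, 0]
    - [0, 0, 0, 0]
    - [0, 0, 0, 0]

```text
time: 9.75
tcp_pos: [469.1, 57.3, 128.7]
orientation: [-1.345, -1.042, 0.972]
contact_force: [1.0, -0.2, 0.1]
gripper_width: 46.2
```

```bash
python3 -c "
from h import *
d=env.get_image('side');X=plane(d,(263.1,210.2),87)[:2]-o;print(X@ax,X@ay)
to(-82,-2,76)
"
```

```text
-84.98987183772418 -2.5009707413522366
t 9.8 units [-0.05  1.76  0.07] yaw err deg 0.27 stand -82.0 -1.7 128.8 F [ 0.7  0.  -0.1]
```

arm_command:
  rows:
    - [0, 0.4, 0.03, 0]
    - [0, 0.4, 0.03, 0]
    - [0, 0.4, 0.03, 0]
    - [0, 0.3, 0.02, 0]
    - [0, 0.1, 0, 0]
    - [0, 0, 0, 0]
    - [0, 0, 0, 0]

```text
time: 10.5
tcp_pos: [472.1, 58.2, 79.5]
orientation: [-1.348, -1.043, 0.967]
contact_force: [1.3, 0.3, 0.0]
gripper_width: 46.1
```

```bash
python3 -c "
from h import *
to(-83,-2,76)
d=env.get_image('side');cv2.imwrite('pics/side4.png',cv2.resize(d['img'][160:245,200:310],None,fx=7,fy=7,interpolation=cv2.INTER_CUBIC))
"
```

```text
t 10.5 units [-0.07  0.11  0.12] yaw err deg 0.15 stand -79.5 0.0 79.5 F [1.3 0.3 0. ]
```

View pics/side4.png

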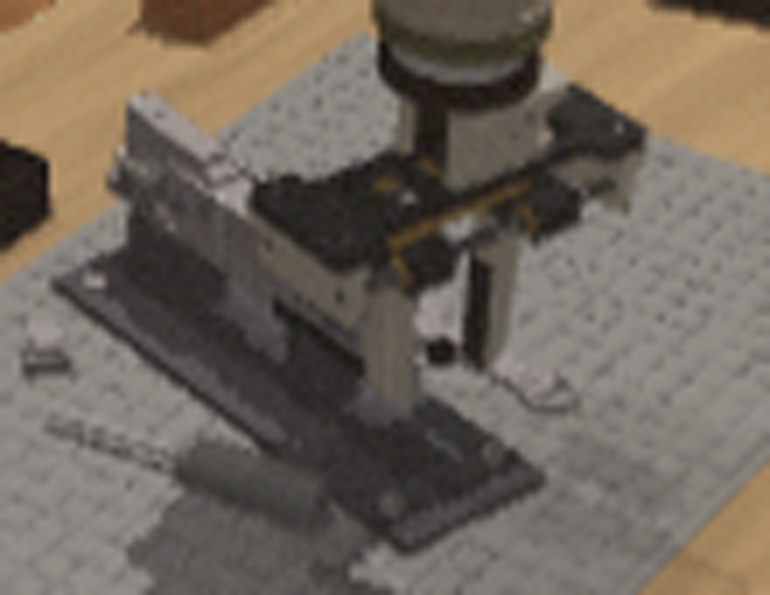

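arm_command:
  rows:
    - [-0.08, 0.1, 0.15, 0]
    - [0, 0, 0, 0]
    - [0, 0, 0, 0]
    - [0, 0, 0, 0]
  fingers: 24
  force: 12

```text
time: 10.95
tcp_pos: [467.1, 57.1, 77.2]
orientation: [-1.349, -1.045, 0.966]
contact_force: [0.6, -0.4, -0.6]
gripper_width: 24.5
```

```bash
python3 -c "
from h import *
to(-83,-2,76)
d=env.get_image('side');cv2.imwrite('pics/side5.png',cv2.resize(d['img'][160:245,200:310],None,fx=7,fy=7,interpolation=cv2.INTER_CUBIC))
"
```

```text
t 10.95 units [ 0.01  0.04 -0.03] yaw err deg 0.14 stand -83.9 -2.4 77.2 F [ 0.6 -0.4 -0.6]
```

View pics/side5.png

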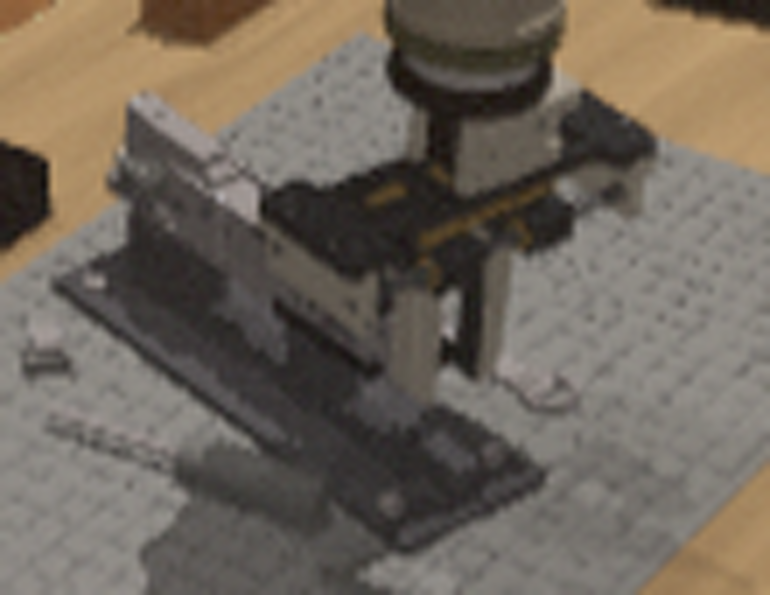

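arm_command:
  rows:
    - [0, 0, 0, 0]
    - [0, 0, 0, 0]
    - [0, 0, 0, 0]
    - [0, 0, 0, 0]
  fingers: 8
  force: 15

```text
time: 11.4
tcp_pos: [467.6, 58.0, 77.4]
orientation: [-1.348, -1.046, 0.966]
contact_force: [-0.4, -0.1, 1.0]
gripper_width: 14.6
```

```bash
python3 -c "
from h import *
to(-83,-2,76)
d=env.get_image('side');cv2.imwrite('pics/side6.png',cv2.resize(d['img'][180:235,235:295],None,fx=11,fy=10,interpolation=cv2.INTER_CUBIC))
print(env.read_state()['gripper_width'])
"
```

```text
t 11.4 units [-0.02  0.05 -0.02] yaw err deg 0.2 stand -83.8 -1.5 77.4 F [-0.4 -0.1  1. ]
14.780632673947313
```

View pics/side6.png

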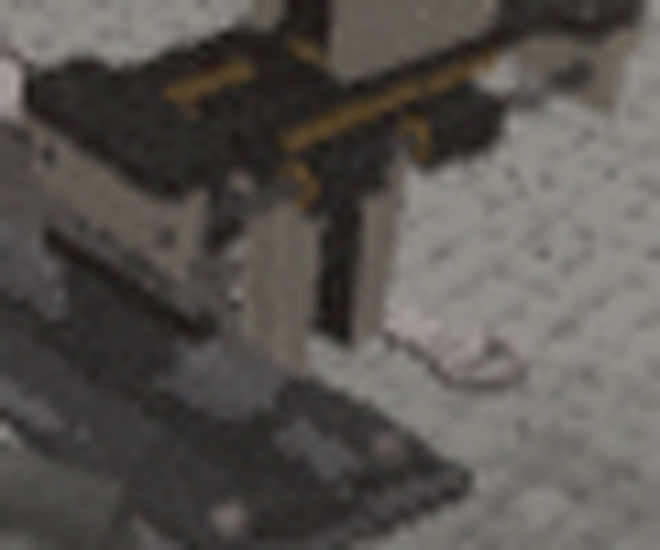

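arm_command:
  rows:
    - [0, -0.08, 0, 0]
    - [0, -0.08, 0, 0]
    - [0, -0.08, 0, 0]
    - [0, -0.08, 0, 0]

```text
time: 11.85
tcp_pos: [468.3, 57.7, 87.5]
orientation: [-1.349, -1.047, 0.964]
contact_force: [2.2, 0.4, -2.6]
gripper_width: 14.6
```

arm_command:
  rows:
    - [0, -0.08, 0, 0]
    - [0, -0.08, 0, 0]

```text
time: 12.05
tcp_pos: [468.8, 57.5, 93.0]
orientation: [-1.35, -1.048, 0.963]
contact_force: [3.3, -0.1, -3.3]
gripper_width: 14.6
```

arm_command:
  rows:
    - [0, -0.05, 0, 0]
    - [0, -0.05, 0, 0]

```text
time: 12.25
tcp_pos: [469.2, 57.4, 96.5]
orientation: [-1.351, -1.049, 0.962]
contact_force: [3.2, -0.1, -2.6]
gripper_width: 14.8
```

arm_command:
  rows:
    - [0, -0.05, 0, 0]
    - [0, -0.05, 0, 0]

```text
time: 12.45
tcp_pos: [469.2, 57.3, 99.9]
orientation: [-1.351, -1.049, 0.962]
contact_force: [1.1, 0.0, -1.4]
gripper_width: 14.5
```

arm_command:
  rows:
    - [0, -0.06, 0, 0]
    - [0, -0.06, 0, 0]
    - [0, -0.06, 0, 0]

```text
time: 12.75
tcp_pos: [468.7, 57.5, 105.9]
orientation: [-1.351, -1.05, 0.962]
contact_force: [2.8, -0.3, 4.4]
gripper_width: 15.1
```

```bash
python3 -c "
from h import *
to(-70,-2,145)
d=env.get_image('side');cv2.imwrite('pics/side7.png',cv2.resize(d['img'][160:245,200:310],None,fx=7,fy=7,interpolation=cv2.INTER_CUBIC))
"
```

```text
t 12.75 units [ 0.02 -1.28 -0.48] yaw err deg 0.17 stand -82.5 -1.6 105.9 F [ 2.8 -0.3  4.4]
```

View pics/side7.png

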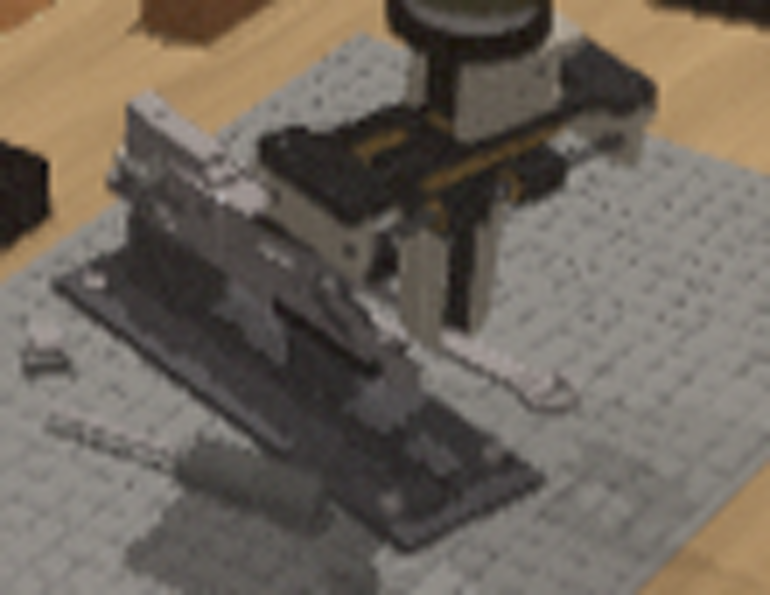

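arm_command:
  rows:
    - [0, -0.13, -0.03, 0]
    - [0, -0.13, -0.04, 0]
    - [0, -0.13, -0.04, 0]
    - [0, -0.13, -0.05, 0]
    - [0, -0.13, -0.05, 0]
    - [0, -0.13, -0.06, 0]

```text
time: 13.4
tcp_pos: [473.9, 56.3, 133.4]
orientation: [-1.348, -1.051, 0.963]
contact_force: [0.6, 1.7, 3.3]
gripper_width: 14.6
```

```bash
python3 -c "
from h import *
to(-70,-2,145)
"
```

```text
t 13.4 units [-0.01 -0.38 -0.26] yaw err deg 0.26 stand -77.2 -1.4 133.4 F [0.6 1.7 3.3]
```

arm_command:
  rows:
    - [0, -0.1, -0.07, 0]
    - [0, -0.1, -0.07, 0]
    - [0, -0.08, -0.05, 0]
    - [0, 0, 0, 0]
    - [0, 0, 0, 0]

```text
time: 13.9
tcp_pos: [475.3, 55.6, 142.3]
orientation: [-1.343, -1.047, 0.969]
contact_force: [-4.3, 4.8, 1.9]
gripper_width: 9.8
```

```bash
python3 -c "
from h import *
to(-70,-2,145)
"
```

```text
t 13.9 units [-0.01 -0.08 -0.19] yaw err deg 0.38 stand -75.7 -1.6 142.3 F [-4.3  4.8  1.9]
```

arm_command:
  rows:
    - [0, 0, 0, 0]
    - [0, 0, 0, 0]
    - [0, 0, 0, 0]
    - [0, 0, 0, 0]
    - [0, 0, 0, 0]
  fingers: 46

```text
time: 14.4
tcp_pos: [476.1, 53.8, 141.8]
orientation: [-1.345, -1.045, 0.968]
contact_force: [0.6, -0.2, 0.2]
gripper_width: 44.0
```

```bash
python3 -c "
from h import *
to(-90,-2,200)
d=env.get_image('side');cv2.imwrite('pics/side8.png',cv2.resize(d['img'][160:245,200:310],None,fx=7,fy=7,interpolation=cv2.INTER_CUBIC))
"
```

```text
t 14.4 units [ 0.09 -1.96  0.44] yaw err deg 0.25 stand -74.4 -3.2 141.8 F [ 0.6 -0.2  0.2]
```

View pics/side8.png

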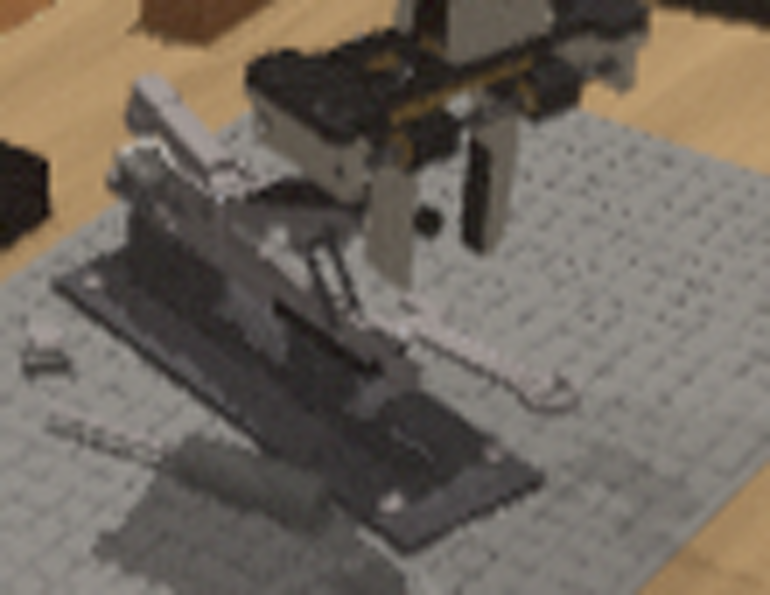

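arm_command:
  rows:
    - [0, -0.3, 0, 0]
    - [0, -0.6, 0, 0]
    - [0, -0.8, 0, 0]
    - [0, -0.8, 0.3, 0]
    - [0, -0.5, 0.3, 0]
    - [0, 0, 0, 0]
    - [0, 0, 0, 0]
    - [0, 0, 0, 0]
    - [0, 0, 0, 0]

```text
time: 15.35
tcp_pos: [454.4, 56.8, 236.2]
orientation: [-1.346, -1.045, 0.967]
contact_force: [-1.2, -1.6, -0.1]
gripper_width: 46.2
```

```bash
python3 -c "
from h import *
to(-90,-2,220)
d=env.get_image('side');cv2.imwrite('pics/side9.png',cv2.resize(d['img'][160:245,200:310],None,fx=7,fy=7,interpolation=cv2.INTER_CUBIC))
print(env.read_state()['qvel'].round(3))
"
```

```text
t 15.35 units [ 0.13  0.55 -0.18] yaw err deg 0.2 stand -96.1 -6.3 236.2 F [-1.2 -1.6 -0.1]
[-0.     0.    -0.001 -0.003 -0.001  0.001  0.001]
```

View pics/side9.png

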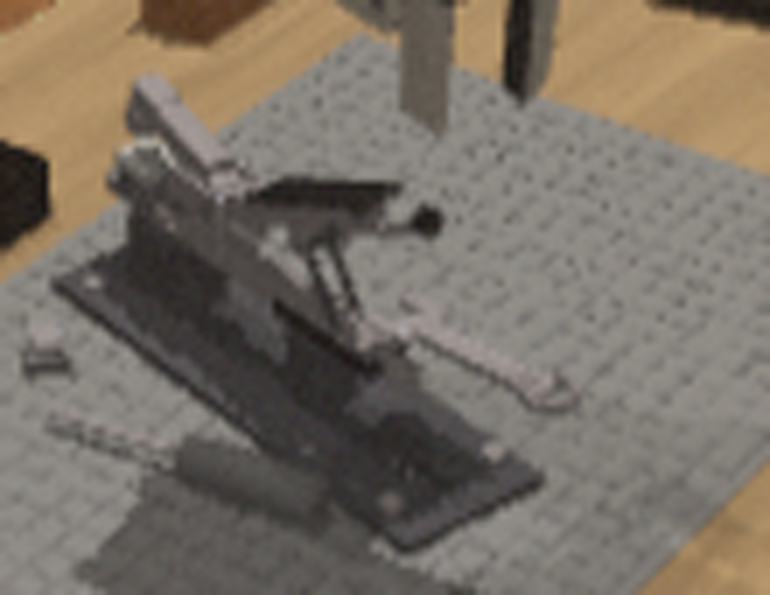

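```bash
python3 -c "
from h import *
print(env.sign_off())"
```

```text
the job is handed in; nothing more can be done
None
```

I pressed the cap, locked the pliers, released them by the lever ball and handed the job in at about 15.4 s. Sign-off gives no verdict, so the checks below are all I have.

- **Pressing:** I pushed the handle down slowly along its arc. The highest upward force I read was about 17 N. It faded to zero over the last few millimetres, and I stopped there, before the stop.
- **Locking:** With the hand lifted clear for over 0.3 s, the side picture showed the handle still level. The ball was about one pixel from its computed locked position.
- **Release:** I gripped the ball and pulled it up. The pull read about 3 N at most, then the lock let go after roughly 25 mm of lift. I followed the handle upwards. Near the top the ball began to slip in the pads (the finger opening fell from 15 to 10 mm), so I opened the fingers.
- **Final picture:** The handle is fully open and the ball is back within a pixel of its starting place. The gripper is well clear, and the driver, spanner and visible spare housing look unmoved.

**Not checked:**
- I did not measure the cap's height in a picture. That it is home is inferred from the handle reaching its lock.
- I did not check the other bystanders in a last top view.
- The lever angle during the pull is only inferred from the ball's travel: about 16 mm, or roughly 0.25 rad, while the ball was still pulling down. I took no picture of it at that moment.

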